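# Feed the next blank from the magazine into the dowel drilling jig

### The job

Load the drilling jig with the next blank: push the bottom blank out of the magazine with the feed slide, and draw the slide fully back home so that the stack drops. Tip the blank so that its leading end goes in under the overhanging drill-bush plate of the jig, then bring its tail down behind the sill until it lies flat on the floor of the pocket, and swing the turn button right across it so that it cannot lift. The other two blanks stay in the magazine, and nothing else on the bench is to be shifted.

Things in the scene. Friction and masses are not known exactly. Their poses are not given: they have to be found in the camera images.
- magazine: Gravity magazine, fixed to the bench: plywood base 176 (x) x 276 (y) x 12 mm, origin at the centre of its underside, z up. Three blanks lie flat in a stack, long side along x, centred on the origin, inside 144 x 48 mm between end walls and four corner guides (outer faces at y = +-34 mm) that reach 80 mm above the bench. Front is -y, the feed slide comes in from +y.
- magazine_outlet (a point): Centre of the bare front part of the magazine's base, on its top (magazine x = 0, y = -84 mm, 12 mm above the bench; axes as the magazine's). The front guides end 27 mm above the base, so only the lowest blank can slide out, toward -y; pushed right out it lies here, flat, 28 mm clear of the guides.
- feed_slide (a joint): Travel of the feed slide (wooden board 134 x 128 x 20 mm on the magazine's base): 0 = home, drawn back to magazine +y, front edge 30 mm behind the magazine's centre, clear of the stack; 0.092 m = pushed fully in toward -y, lowest blank wholly out, stack resting on the board. No spring, friction a few N. Drawn home again, it lets the stack fall 20 mm onto the base.
- slide_grip (a point): Point in the slide's upright wooden grip, 72 mm above the bench; axes as the magazine's. Grip: 28 mm along x, 20 mm along y, standing from 32 to 94 mm above the bench. It moves with the slide: at magazine x = 0, y = +143 mm when home, y = +51 mm when fully in (then 7 mm behind the rear guides).
- blank_bottom: The blank that starts lowest in the magazine: a plain pale oak board 45 x 140 x 22 mm, about 70 g. Origin at the centre of its underside (the face that starts down); its x axis is across its 45 mm width, its y axis along its 140 mm length, z through its 22 mm thickness. Either end may lead; this face stays down.
- blank_middle: A like blank, 45 x 140 x 22 mm, starting second from below; same frame as blank_bottom. It must end lowest in the magazine.
- blank_top: A like blank, 45 x 140 x 22 mm, starting on top of the stack; same frame. It must end resting on blank_middle.
- drill_jig: Dowel drilling jig, fixed to the bench: plywood base 212 (x) x 140 (y) x 12 mm, origin at the centre of its underside, z up. On it a pocket for one blank lying along x, 144 mm long from the sill (-x end) to the end stop (+x end, face at x = +72 mm). Cheeks at y = +-24.5 mm from x = 14 to 72 mm, flared open to 65 mm from x = 14 back to -2; open sides from x = -2 to -72 mm.
- pocket (a point): Centre of the jig's pocket floor (jig x = 0, y = 0, 12 mm above the bench), axes as the jig's. The centre of a seated blank's underside lies here within about 2 mm.
- lip_edge (a point): Middle of the lower edge of the aluminium drill-bush plate (jig x = +52 mm, y = 0, 41 mm above the bench, 29 mm above the floor), axes as the jig's. The plate is 9 mm thick and overhangs the last 20 mm of the pocket, x = 52 to 72 mm; two steel bushes on it reach 55 mm above the bench.
- turn_button (a joint): Angle of the wooden turn button that holds the blank's tail down: an 18 mm wide, 9 mm thick cleat turning level on a post (radius 8 mm, axis at jig x = -63, y = +56 mm). 0 = shut, pointing to jig -y across the tail; at 1.57 rad it points to jig -x, clear of the pocket; at 2.2 further outward. Stays where left (light friction). Underside 36 mm above the bench, 2 mm over a level blank.
- button_knob (a point): Middle of the round knob (18 mm across, from 45 to 72 mm above the bench; this point is at 60 mm) standing on the turn button, 54 mm from its axis: shut, at jig x = -63, y = +2 mm; at 1.57 rad at jig x = -117, y = +56 mm. It can be pinched or pushed from above and follows an arc about the post's axis.
- sill (a point): Middle of the sill's inner top edge (jig x = -72 mm, y = 0, 27 mm above the bench, 15 mm above the floor). Sill 22 mm wide in x, 60 mm in y. Sill to plate is only 124 mm, so a blank enters only tilted, tail raised 7 to 11 degrees over the sill, leading end under the plate; near the end stop the tail clears the sill by about 2 mm and can come down.
- tape_roll: Bystander: roll of masking tape, 104 mm across, 25 mm high, lying flat; origin at the centre of its underside.
- spring_clamp: Bystander: black spring clamp with orange tips, 98 x 194 x 34 mm, lying flat; origin at the centre of its underside, length along its y.
- pen_cup: Bystander: grey pipe pot with pens, 46 mm across, 135 mm high with its pens; origin at the centre of its underside.
- tape_measure: Bystander: tape measure, 66 x 86 x 38 mm; origin at the centre of its underside.
- glue_bottle: Bystander: white glue bottle with orange tip, 56 mm across, 192 mm high, standing; origin at the centre of its underside.
- sanding_block: Bystander: sanding block, 64 x 110 x 32 mm; origin at the centre of its underside, length along its y.
- marking_pencil: Bystander: marking pencil, 15 x 154 x 15 mm, lying; origin at the centre of its underside, length along its y.

How it is judged:
On the way:
1. The bottom blank has been pushed out in front of the magazine, from under the stack (y of blank_bottom in the frame of magazine below -0.065 m and z of blank_bottom in the frame of magazine below 0.03 m and value of joint feed_slide above 0.06 m), for 0.1 s.
At the end, for the whole second after the job is handed in: Blank flat at rest in the pocket, end under the plate: within 5 mm of its centre both ways, underside within 2.5 mm of the floor, tilt under 2, yaw under 4 degrees. Button within 0.25 rad of shut, slide 8 mm of home; the other two stacked in the magazine, the lower within 2.5 mm of its base (x of blank_bottom in the frame of drill_jig between -0.005 and 0.005 m and y of blank_bottom in the frame of drill_jig between -0.005 and 0.005 m and z of blank_bottom in the frame of drill_jig between 0.009 and 0.0145 m and angle between blank_bottom's own z axis and vertical below 0.035 rad and angle between the y axis of blank_bottom and the x axis of drill_jig, either way round below 0.07 rad and linear speed of blank_bottom below 0.02 m/s and value of joint feed_slide below 0.008 m and value of joint turn_button below 0.25 rad and x of blank_middle in the frame of magazine between -0.006 and 0.006 m and y of blank_middle in the frame of magazine between -0.006 and 0.006 m and z of blank_middle in the frame of magazine between 0.009 and 0.0145 m and x of blank_top in the frame of magazine between -0.006 and 0.006 m and y of blank_top in the frame of magazine between -0.006 and 0.006 m and z of blank_top in the frame of magazine between 0.03 and 0.037 m); the robot touches nothing.
It fails at once if One of the other two blanks is taken out of the magazine (more than 45 mm from its start) (distance of any of blank_middle, blank_top from where it was at the start of the episode above 0.045 m).
It fails at once if A bystander is shifted by more than 30 mm or knocked over (distance of any of tape_roll, spring_clamp, pen_cup, tape_measure, glue_bottle, sanding_block, marking_pencil from where it was at the start of the episode above 0.03 m or angle between any of pen_cup, glue_bottle's own z axis and vertical above 0.5 rad).
It also fails if it takes over 72 s, if anything falls off the work surface, if the arm or the gripper's body presses on something with over 40 N, if the wrist force passes 120 N, or if a joint passes its speed limit or range.

### The arm

A 7-joint arm with a two-finger parallel gripper is mounted at the origin on a cart in front of the work surface, level with it; the furniture and walls round the work are solid. World frame = base frame: x ahead of the robot, y to its left, z up, the work surface at z = 0. Lengths are in m, angles in rad, forces in N, time in s.
With the tool pointing down it reaches from about 0.4 to 0.85 m from the base axis. Payload 10.4 kg.
Tool frame: the origin (TCP) lies at the very end of the fingers, on their centre line; the grasp point (between the pads) lies 19 mm behind it (grip_point_offset is the distance from the TCP to the grasp point, in m); z points along the fingers, y is the line along which they close (so a half turn about z gives the same grasp; the last joint's range is limited). The gripper opens to 87 mm and grips with 3 to 60 N. Pads are 19 mm wide; open, the fingers measure 117 mm over their backs; the gripper's body (75 mm by 190 mm) begins 51 mm behind the grasp point.
Start: joints at [1.274, 0.332, -0.065, 1.46, 0.022, 1.35, -0.088], TCP at [0.169, -0.602, 0.223] pointing down, gripper open.
Joint ranges: [-2.6, 2.6], [-0.5, 2.12], [-1.47, 1.34], [0.16, 2.42], [-1.27, 4.41], [0.06, 2.06], [-2.6, 2.6]. Speed limits (rad/s): [2.22, 2.22, 2.79, 2.79, 3.14, 3.14, 3.14].

### API

Orientations are given as a unit quaternion [x, y, z, w].
In Python, from bench import * gives the robot as it stands.
- The arm moves only by the tool play_rows, never from a script. Its argument "increments" is text: rows parted by semicolons, each of 7 numbers parted by spaces: the turn, a rotation vector about the tool's x, y, z in rad, then the shift along the tool's x, y, z in m, then the opening, from 0 (shut) to 1 (fully open). A call has 1 to 8 rows; each row is the pose to reach, as a shift and turn from the pose commanded when the call began, along the tool's axes at that moment; what a row does not reach only later rows make up. A row lasts 1/10 s, in which the tool goes at most 50 mm and 8.59 degrees, less where a joint would pass 70% of its speed; a pose out of reach is approached as far as the arm can. A call with a gripper value outside its range is refused whole. The fingers move at their own pace and stop on an object; "grip_force" is the grip in N (left out, the last holds). Time passes only in rows, so rows that repeat a pose let the fingers close. It gives the time, the measured TCP pose, the force, the opening and the grip force at its end, in the units of the state.
- read_state(): the state, without advancing time (a new reading comes with each control period).
- camera(name): name is "side" or "top" or "wrist"; returns a dict with "color" (480x640x3 uint8, red, green, blue), "fx", "fy", "cx", "cy" (pixels), "k1" (the pictures are not rectified: a ray, as slopes to the right and down, at radius r is drawn at 1 + k1 r^2 times it, then the intrinsics apply), "camera_from_world" (4x4, takes a point from world to camera coordinates); the wrist camera has in their place "mount" (4x4, takes a point from camera to tool coordinates, whose origin is the TCP and whose axes are the flange's). Camera axes: x right, y down, z forward; pixel columns grow to the right and rows downward; lengths in m; the calibration is good to about 2 mm. A picture is of the moment at which its call begins: read the wrist's pose just before it. There is no depth.
- close_job(): hands the job in; it is judged then, once.
The state is a dict: "time": time; "joint_positions": joint angles; "joint_vel": joint speeds; "joint_torque": joint torques, N m; "ee_pos": TCP position; "eef_rot": TCP orientation; "ft_force": force on the tool from outside, world axes, zero at the start; "torque": the same for the moment, N m; "width": finger opening in m; "grip_force": force on a finger pad.
Only numpy, scipy, OpenCV 4.12 (cv2) and the standard library are available. Lean on these libraries where they do the work, as an engineer would, in place of code of your own. Each camera call takes 0.05 s, during which the arm holds its last target. There are 200 camera calls.

## Working session

There is one attempt and no reset: what is moved stays moved. The work goes in short steps, Python scripts to look and compute and a tool call to move; the robot and the scene stay as the last step left them, time stands still between calls to the robot, and variables do not carry over. Pictures are saved under pics/ and viewed, at most 10 in all, crops included, and the job is handed in when it is done.

Besides the shell and the picture viewer there is one more tool, called after ">>>" as name(argument=value, ...), one argument or row to a line, values as JSON. play_rows: Moves the arm, as the interface text tells. Its arguments: {"type":"object","properties":{"increments":{"type":"string"},"grip_force":{"type":"number"}},"required":["increments"]}

```bash
ls; mkdir -p pics; cat > h.py <<'E'
from bench import *
import numpy as np, cv2
from scipy.spatial.transform import Rotation as R
def snap(name,fn):
    s=read_state(); c=camera(name); cv2.imwrite('pics/'+fn+'.png',c['color'][:,:,::-1])
    if name=='wrist':
        T=np.eye(4);T[:3,:3]=R.from_quat(s['eef_rot']).as_matrix();T[:3,3]=s['ee_pos']
        c['wfc']=T@np.array(c['mount'])
    else: c['wfc']=np.linalg.inv(np.array(c['camera_from_world']))
    np.savez('pics/'+fn+'.npz',**{k:v for k,v in c.items()})
    return c
def load(fn): return dict(np.load('pics/'+fn+'.npz'))
def ray(c,px):
    K=np.array([[c['fx'],0,c['cx']],[0,c['fy'],c['cy']],[0,0,1]],float)
    p=cv2.undistortPoints(np.array(px,float).reshape(-1,1,2),K,np.array([float(c['k1']),0,0,0])).reshape(-1,2)
    d=np.c_[p,np.ones(len(p))]@c['wfc'][:3,:3].T
    return c['wfc'][:3,3],d
def onplane(c,px,z):
    o,d=ray(c,px); return o+d*((z-o[2])/d[:,2])[:,None]
def proj(c,P):
    T=np.linalg.inv(c['wfc']); q=np.atleast_2d(P)@T[:3,:3].T+T[:3,3]; s=q[:,:2]/q[:,2:]
    r2=(s**2).sum(1,keepdims=True); s=s*(1+float(c['k1'])*r2)
    return s*[float(c['fx']),float(c['fy'])]+[float(c['cx']),float(c['cy'])]
def tri(c1,p1,c2,p2):
    o1,d1=ray(c1,[p1]);o2,d2=ray(c2,[p2]);d1=d1[0];d2=d2[0]
    A=np.c_[d1,-d2]; t=np.linalg.lstsq(A,o2-o1,rcond=None)[0]
    a=o1+d1*t[0];b=o2+d2*t[1]; return (a+b)/2,np.linalg.norm(a-b)
def yawtool():
    s=read_state(); return R.from_quat(s['eef_rot']).as_matrix(),np.array(s['ee_pos'])
E
python3 - <<'E'
from h import *
for n in ('top','side'):
    c=snap(n,n+'0'); print(n,c['wfc'].round(3).tolist(),c['fx'],c['k1'])
s=read_state(); print(s)
E
```

```text
pics
top [[0.35, -0.915, 0.202, 0.231], [-0.937, -0.342, 0.073, -0.173], [0.002, -0.215, -0.977, 1.664], [0.0, 0.0, 0.0, 1.0]] 521.6191693138106 -0.13199959448362655
side [[1.0, -0.016, 0.02, 0.522], [-0.026, -0.679, 0.734, -1.05], [0.001, -0.734, -0.679, 0.992], [0.0, 0.0, 0.0, 1.0]] 471.4074076498579 0.042428943448669924
{'time': 0.1, 'joint_positions': array([ 1.2744065 ,  0.33279008, -0.0646714 ,  1.4608589 ,  0.02158873,
        1.34992137, -0.08853026]), 'joint_vel': array([-1.61363684e-03, -2.90082924e-03, -4.50992253e-04, -1.69971685e-04,
        5.15111719e-04, -8.50055682e-06,  2.19528936e-03]), 'joint_torque': array([ 1.27207844e-03, -6.24550080e+01,  2.43672001e-02, -3.90724111e+01,
       -6.15201867e-02,  3.66012077e-02,  3.00764623e-05]), 'ee_pos': array([ 0.16887579, -0.60138381,  0.2218443 ]), 'eef_rot': array([ 9.90647076e-01,  1.36447641e-01, -1.16097671e-04, -6.30882042e-04]), 'ft_force': array([-1.37127042,  0.15810551, -0.06325172]), 'torque': array([ 0.01070948, -0.0017471 , -0.02643033]), 'grip_force': 0.0, 'width': 0.0868353405458366}
```

View pics/top0.png

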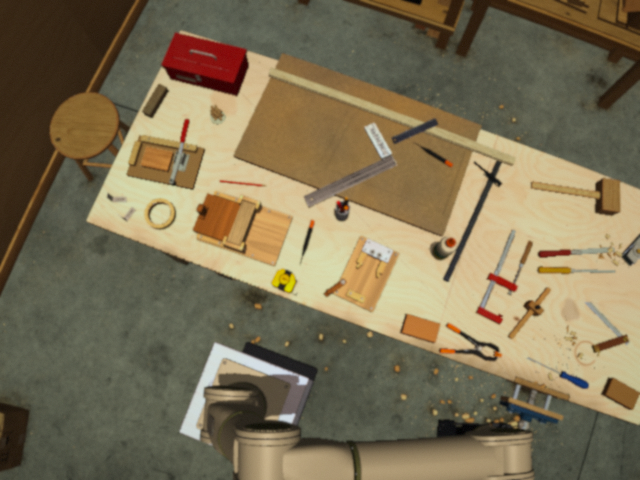

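View pics/side0.png

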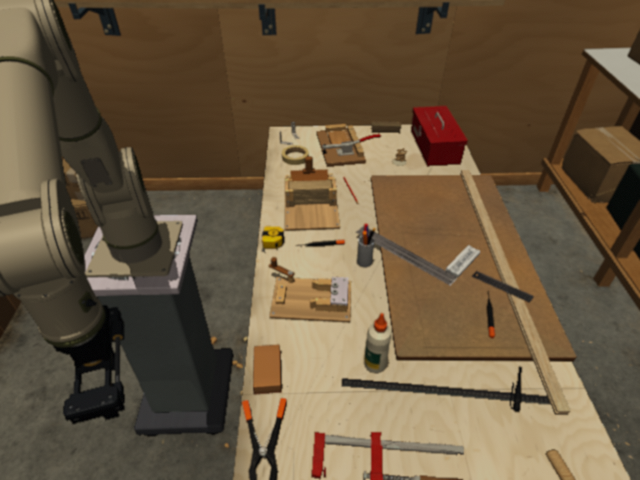

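The top view shows the magazine near (243,225), its front pointing lower right, and the jig near (367,272). The side view has the magazine at (312,200) and the jig at (312,298), with the bush plate on its right and the button on its left. Next I'll enlarge both.

```bash
python3 - <<'E'
from h import *
a=cv2.imread('pics/top0.png')[182:322,180:420]; b=cv2.imread('pics/side0.png')[150:330,255:365]
a=cv2.resize(a,None,fx=3.33,fy=3.33,interpolation=cv2.INTER_CUBIC)
cv2.imwrite('pics/cropA.png',a)
b=cv2.resize(b,None,fx=3.33,fy=3.33,interpolation=cv2.INTER_CUBIC)
m1=b[:300];m2=b[300:]
cv2.imwrite('pics/cropB.png',np.hstack([m1,m2[:300]]))
t=load('top0');s=load('side0')
print(onplane(t,[(367,272),(243,225),(265,237),(224,216)],0.012).round(3),onplane(s,[(312,298),(312,215),(280,268),(309,160)],0.012).round(3))
E
```

```text
Traceback (most recent call last):
ValueError: all the input array dimensions except for the concatenation axis must match exactly, but along dimension 0, the array at index 0 has size 300 and the array at index 1 has size 299
```

View pics/cropA.png

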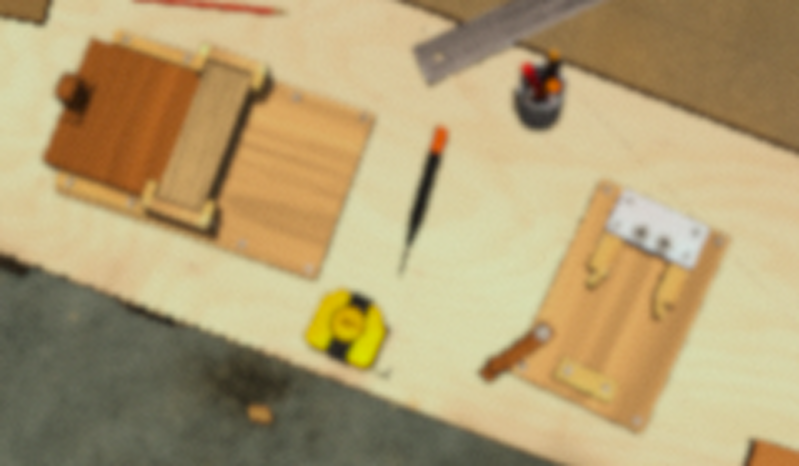

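```bash
python3 - <<'E'
from h import *
t=load('top0');s=load('side0')
cp=lambda L:np.array(L,float)/3.33+[180,182]
mag=onplane(t,cp([(375,117),(313,277)]),.012); print('mag front',mag.round(3))
print('knobtop',onplane(t,cp([(68,90)]),.094).round(3))
jig=onplane(t,cp([(605,182),(730,238),(640,430),(520,370)]),.012); print('jig',jig.round(3), jig.mean(0))
d=mag[1]-mag[0]; print('mag yaw',np.degrees(np.arctan2(*(mag[0]-mag[1])[[1,0]])))
print('jig yaw',[np.degrees(np.arctan2(*(v)[[1,0]])).round(1) for v in (jig[0]-jig[3],jig[1]-jig[2])])
b=cv2.imread('pics/side0.png')[150:330,255:365]
b=cv2.resize(b,None,fx=3.33,fy=3.33,interpolation=cv2.INTER_CUBIC)
cv2.imwrite('pics/cropB.png',np.hstack([b[:299],b[299:598]]))
E
```

```text
mag front [[0.614 0.069 0.012]
 [0.444 0.068 0.012]]
knobtop [[0.518 0.339 0.094]]
jig [[ 0.632 -0.165  0.012]
 [ 0.622 -0.298  0.012]
 [ 0.416 -0.277  0.012]
 [ 0.43  -0.151  0.012]] [ 0.52468561 -0.22255188  0.012     ]
mag yaw 0.5196049867399561
jig yaw [np.float64(-4.1), np.float64(-5.7)]
```

View pics/cropB.png

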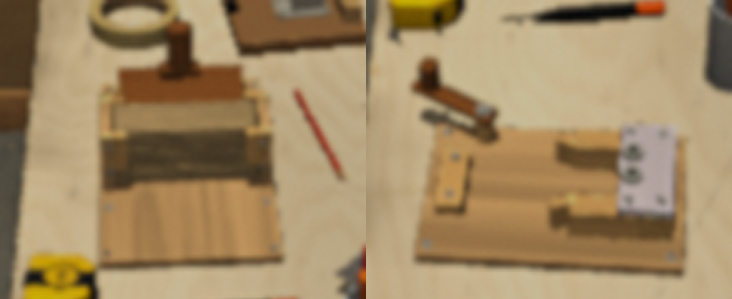

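```bash
cat >> h.py <<'E'
def Rg(psi,tilt=0):
    # tool x at world angle psi (deg), z down; tilt (deg) about tool y: leading(+x) end down
    p=np.radians(psi); B=np.array([[np.cos(p),np.sin(p),0],[np.sin(p),-np.cos(p),0],[0,0,-1.]])
    return B@R.from_rotvec([0,-np.radians(tilt),0]).as_matrix()
def inc(pos,psi,tilt=0):
    Rm,p=yawtool(); rv=R.from_matrix(Rm.T@Rg(psi,tilt)).as_rotvec(); d=Rm.T@(np.array(pos)-p)
    print('rot',rv.round(4),'shift',d.round(4),'deg',np.degrees(np.linalg.norm(rv)).round(1),'dist',np.linalg.norm(d).round(3))
E
python3 - <<'E'
from h import *
c=camera('wrist'); print(np.array(c['mount']).round(3).tolist(),c['fx'],c['k1'])
inc((0.45,-0.222,0.30),-5)
v=Rg(0,9)@[1,0,0]; print(v)
E
```

```text
[[-0.001, -0.967, -0.254, 0.069], [1.0, -0.001, -0.0, 0.0], [-0.0, -0.254, 0.967, -0.161], [0.0, 0.0, 0.0, 1.0]] 405.05936266985003 -0.03630693017710422
rot [-1.000e-03  2.000e-04  3.611e-01] shift [ 0.3732 -0.2894 -0.0778] deg 20.7 dist 0.479
[ 0.98768834  0.         -0.15643447]
```

>>> play_rows(
  increments="0 0 0.361 0.43 -0.311 -0.06 0.7;0 0 0.361 0.43 -0.311 -0.06 0.7;0 0 0.361 0.43 -0.311 -0.06 0.7;0 0 0.361 0.43 -0.311 -0.06 0.7;0 0 0.361 0.43 -0.311 -0.06 0.7;0 0 0.361 0.43 -0.311 -0.06 0.7;0 0 0.361 0.43 -0.311 -0.06 0.7;0 0 0.361 0.43 -0.311 -0.06 0.7",
)

```text
time: 0.95
ee_pos: [0.416, -0.2897, 0.2676]
eef_rot: [0.999, -0.044, 0.0, 0.0]
ft_force: [1.2, -1.0, -0.9]
width: 0.0608
grip_force: 0.0
```

>>> play_rows(
  increments="0 0 0 0 0 0 0.7;0 0 0 0 0 0 0.7;0 0 0 0 0 0 0.7",
)

```text
time: 1.25
ee_pos: [0.4144, -0.2925, 0.267]
eef_rot: [0.999, -0.044, -0.0, 0.0]
ft_force: [-0.3, 0.2, -0.8]
width: 0.0606
grip_force: 0.0
```

>>> play_rows(
  increments="0 0 0 0.08 -0.09 -0.01 0.7;0 0 0 0.08 -0.09 -0.01 0.7;0 0 0 0.08 -0.09 -0.01 0.7;0 0 0 0.08 -0.09 -0.01 0.7",
)

```text
time: 1.65
ee_pos: [0.5041, -0.207, 0.277]
eef_rot: [0.999, -0.042, 0.0, -0.001]
ft_force: [-1.5, -0.1, 0.1]
width: 0.0606
grip_force: 0.0
```

```bash
python3 - <<'E'
from h import *
print(read_state()['ee_pos'].round(4)); snap('wrist','w1')
E
```

```text
[ 0.5041 -0.207   0.277 ]
```

View pics/w1.png

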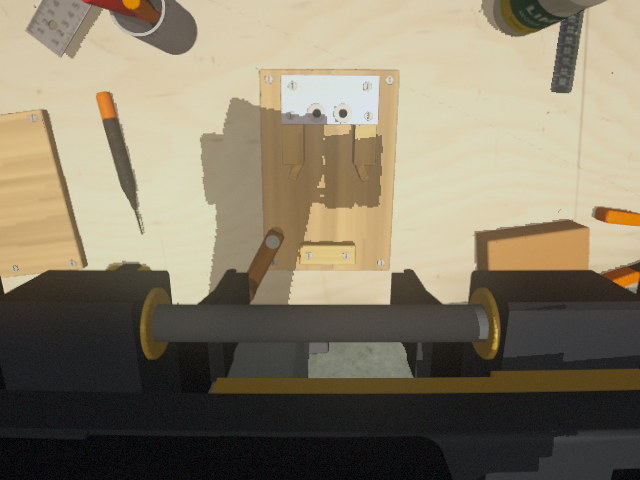

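The picture shows the jig upright: plate at (281–379, 76–124), sill at (300–355, 242–264), button post at (272,242) with the knob hidden below it. The base corners are near (260,70), (399,70) and (389,270).

```bash
cat >> h.py <<'E'
def blob(c,lo,hi,roi,space='hsv'):
    im=c['color'].astype(np.uint8); h=cv2.cvtColor(im,cv2.COLOR_RGB2HSV)
    m=cv2.inRange(h,np.array(lo),np.array(hi)); k=np.zeros_like(m); x0,y0,x1,y1=roi; k[y0:y1,x0:x1]=m[y0:y1,x0:x1]
    k=cv2.morphologyEx(k,cv2.MORPH_CLOSE,np.ones((5,5)))
    cs=cv2.findContours(k,cv2.RETR_EXTERNAL,cv2.CHAIN_APPROX_NONE)[0]; b=max(cs,key=cv2.contourArea)
    return b,cv2.boxPoints(cv2.minAreaRect(b)),cv2.contourArea(b)
E
python3 - <<'E'
from h import *
c=load('w1'); im=c['color']; h=cv2.cvtColor(im,cv2.COLOR_RGB2HSV)
for p in [(300,90),(325,250),(280,200),(240,40),(330,220),(370,240),(390,150),(410,250)]: print(p,im[p[1],p[0]],h[p[1],p[0]])
g=cv2.cvtColor(im,cv2.COLOR_RGB2GRAY).astype(int)
for y in (85,225,255): print(y,'L',list(g[y,255:275]),'R',list(g[y,380:405]))
for x in (320,360,): print(x,list(g[60,:0]),list(g[60:80,x]),list(g[232:280,x]))
E
```

```text
(300, 90) [218 224 221] [ 75   7 224]
(325, 250) [221 195 130] [ 21 105 221]
(280, 200) [142 117  80] [ 18 111 142]
(240, 40) [219 207 176] [ 22  50 219]
(330, 220) [203 172 118] [ 19 107 203]
(370, 240) [204 172 121] [ 18 104 204]
(390, 150) [206 175 126] [ 18  99 206]
(410, 250) [221 210 178] [ 22  50 221]
85 L [np.int64(207), np.int64(207), np.int64(208), np.int64(207), np.int64(188), np.int64(174), np.int64(189), np.int64(190), np.int64(192), np.int64(190), np.int64(191), np.int64(191), np.int64(194), np.int64(193), np.int64(191), np.int64(189), np.int64(187), np.int64(185), np.int64(184), np.int64(184)] R [np.int64(174), np.int64(175), np.int64(176), np.int64(176), np.int64(174), np.int64(176), np.int64(174), np.int64(174), np.int64(175), np.int64(175), np.int64(176), np.int64(176), np.int64(178), np.int64(178), np.int64(180), np.int64(184), np.int64(188), np.int64(185), np.int64(179), np.int64(194), np.int64(210), np.int64(210), np.int64(211), np.int64(212), np.int64(211)]
225 L [np.int64(140), np.int64(140), np.int64(141), np.int64(142), np.int64(139), np.int64(141), np.int64(
[... 2600 characters left out ...]
nt64(182), np.int64(183), np.int64(183), np.int64(182), np.int64(182), np.int64(184), np.int64(183), np.int64(182), np.int64(182), np.int64(183), np.int64(182), np.int64(181), np.int64(182), np.int64(183), np.int64(182), np.int64(181), np.int64(182), np.int64(182), np.int64(181), np.int64(181), np.int64(182), np.int64(182), np.int64(180), np.int64(181), np.int64(180), np.int64(181), np.int64(181), np.int64(181), np.int64(181), np.int64(180), np.int64(180), np.int64(180), np.int64(179), np.int64(181), np.int64(180), np.int64(181), np.int64(180), np.int64(184), np.int64(208), np.int64(210), np.int64(208), np.int64(209), np.int64(210), np.int64(209), np.int64(209), np.int64(209), np.int64(209)]
```

>>> play_rows(
  increments="0 0 0 0 -0.06 0 0.7;0 0 0 0.0 -0.12 0 0.7;0 0 0 0 -0.12 0 0.7;0 0 0 0 -0.12 0 0.7;0 0 0 0 -0.12 0 0.7",
)

```text
time: 2.2
ee_pos: [0.5125, -0.0917, 0.2772]
eef_rot: [0.999, -0.045, -0.0, 0.001]
ft_force: [-0.3, -0.9, -0.5]
width: 0.0609
grip_force: 0.0
```

```bash
python3 - <<'E'
from h import *
print(read_state()['ee_pos'].round(4)); c=snap('wrist','w2')
print(proj(c,[[0.595,-.2285,.05],[0.44,-.21,.027]]))
E
```

```text
[ 0.5125 -0.0917  0.2772]
[[459.14387452  99.58569583]
 [435.66655573 253.88934899]]
```

View pics/w2.png

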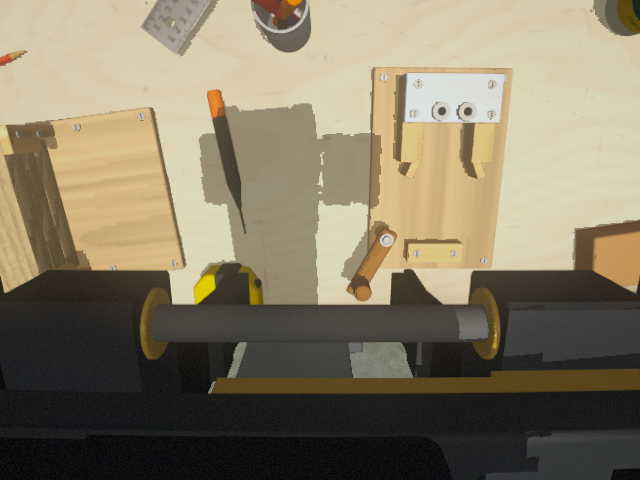

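The jig is clear here. The plate spans x 405–507, y 72–122, with bushes at (442,111) and (467,111). The sill is at (407–462, 240–262), the post at (387,240) and the knob near (361,290). The magazine's front edge runs from (152,108) to (184,270).

```bash
python3 - <<'E'
from h import *
c1=load('w1');c2=load('w2')
def order(b): b=b[np.argsort(b[:,1])]; return np.vstack([b[:2][np.argsort(b[:2,0])],b[2:][np.argsort(b[2:,0])]])
def line(c,pts,axis):  # grey-step edge points
    g=cv2.GaussianBlur(cv2.cvtColor(c['color'],cv2.COLOR_RGB2GRAY),(3,3),0).astype(float); return g
B={}
for n,c,roi in (('1',c1,(275,70,390,130)),('2',c2,(395,65,515,128))):
    k,b,a=blob(c,(0,0,185),(179,35,255),roi); B[n]=order(b); print(n,B[n].round(1).tolist(),a)
for i in range(4): p,e=tri(c1,B['1'][i],c2,B['2'][i]); print('plate',p.round(4),e.round(4))
# sill outlines: brighter, value>=212 yellow S>95
S={}
for n,c,roi in (('1',c1,(296,236,362,268)),('2',c2,(403,234,468,266))):
    k,b,a=blob(c,(15,75,212),(30,140,255),roi); S[n]=order(b); print(n,S[n].round(1).tolist(),a)
for i in range(4): p,e=tri(c1,S['1'][i],c2,S['2'][i]); print('sill',p.round(4),e.round(4))
print('post',tri(c1,(272,242),c2,(387,240)))
print('bush',tri(c1,(316.5,113),c2,(442,111)),tri(c1,(343,113),c2,(467.5,111)))
P1=onplane(c1,B['1'],.05);P2=onplane(c2,B['2'],.05);Q1=onplane(c1,S['1'],.027);Q2=onplane(c2,S['2'],.027)
for P in (P1,P2,Q1,Q2): print(P[:,:2].round(4).tolist(), P.mean(0)[:2].round(4), np.degrees(np.arctan2(*(P[1]-P[0])[:2])).round(2),np.degrees(np.arctan2(*(P[3]-P[2])[:2])).round(2))
for Q,P in ((Q1,P1),(Q2,P2)): d=P.mean(0)-Q.mean(0); print('axis',np.degrees(np.arctan2(d[1],d[0])))
E
```

```text
1 [[281.0, 75.0], [379.0, 75.0], [281.0, 124.0], [379.0, 124.0]] 4167.5
2 [[405.0, 73.0], [506.0, 73.0], [405.0, 122.0], [506.0, 122.0]] 4608.0
plate [ 0.6231 -0.1813  0.0423] 0.0001
plate [ 0.6143 -0.2695  0.055 ] 0.0002
plate [ 0.5793 -0.1774  0.0518] 0.0001
plate [ 0.5717 -0.266   0.0643] 0.0001
1 [[301.0, 236.0], [359.0, 236.0], [301.0, 267.0], [359.0, 267.0]] 1219.0
2 [[403.0, 234.0], [464.0, 234.0], [403.0, 265.0], [464.0, 265.0]] 1177.0
sill [ 0.4566 -0.1816 -0.003 ] 0.0002
sill [ 0.4548 -0.2458  0.0115] 0.0003
sill [ 0.4226 -0.1787  0.0052] 0.0001
sill [ 0.4219 -0.243   0.0195] 0.0004
post (array([ 0.46635153, -0.15568886,  0.04806879]), np.float64(0.00011091374068989478))
bush (array([ 0.58615544, -0.2110117 ,  0.05491037]), np.float64(5.8305665058369776e-05)) (array([ 0.58418907, -0.23519188,  0.05275231]), np.float64(2.7949664893248765e-05))
[[0.6222, -0.1819], [0.6147, -0.2702], [0.5794, -0.1773], [0.5717, -0.268]] [ 0.597  -0.2243] -175.15 -175.15
[[0.6223, -0.1796], [0.6148, -0.2717], [0.5793, -0.1778], [0.5713, -0.2724]] [ 0.5969 -0.2254] -175.34 -175.17
[[0.4645, -0.1838], [0.4593, -0.2446], [0.4301, -0.1804], [0.4248, -0.2425]] [ 0.4447 -0.2128] -175.14 -175.14
[[0.4652, -0.1759], [0.4593, -0.2404], [0.4307, -0.1746], [0.4246, -0.2404]] [ 0.4449 -0.2079] -174.77 -174.67
axis -4.321678393740341
axis -6.582051752186281
```

```bash
python3 - <<'E'
from h import *
c1=load('w1');c2=load('w2')
def g(c): return cv2.cvtColor(c['color'],cv2.COLOR_RGB2GRAY).astype(float)
def step(v,off,first=False):
    d=np.abs(np.diff(cv2.GaussianBlur(v.reshape(1,-1),(3,1),0).ravel())); i=d.argmax()
    lo=max(i-2,0); w=d[lo:i+3]; return off+(np.arange(lo,lo+len(w))*w).sum()/w.sum()+.5
def hrow(c,y,x0,x1): return step(g(c)[y,x0:x1],x0),y
def vcol(c,x,y0,y1): return x,step(g(c)[y0:y1,x],y0)
th=np.radians(-4.9); ex=np.array([np.cos(th),np.sin(th)]); ey=np.array([-ex[1],ex[0]])
def rep(n,c,pts,z):
    P=onplane(c,pts,z)[:,:2]; u=P@ex; v=P@ey
    f=np.polyfit(u,v,1) if np.ptp(u)>np.ptp(v) else np.polyfit(v,u,1)
    print(n,'ex',u.mean().round(4),'ey',v.mean().round(4),'slope deg',np.degrees(f[0]).round(2),'sd', (u if np.ptp(u)<np.ptp(v) else v).std().round(4))
rep('w1 right',c1,[hrow(c1,y,385,405) for y in range(80,260,12)],.012)
rep('w2 right',c2,[hrow(c2,y,487,518) for y in range(80,250,12)],.012)
rep('w1 left',c1,[hrow(c1,y,254,268) for y in range(76,100,3)],.012)
rep('w1 far',c1,[vcol(c1,x,60,72) for x in range(275,395,10)],.012)
rep('w2 far',c2,[vcol(c2,x,60,71) for x in range(385,505,10)],.012)
rep('w1 near',c1,[vcol(c1,x,266,276) for x in range(310,388,8)],.012)
rep('w2 near',c2,[vcol(c2,x,264,269) for x in range(440,488,8)],.012)
rep('w1 platefront',c1,[vcol(c1,x,118,128) for x in list(range(285,300,4))+list(range(360,377,4))],.041)
rep('w2 platefront',c2,[vcol(c2,x,116,126) for x in range(425,470,5)],.041)
rep('w2 sill inner',c2,[vcol(c2,x,235,248) for x in range(412,458,5)],.027)
rep('w2 sill outer',c2,[vcol(c2,x,255,267) for x in range(412,458,5)],.027)
rep('w2 sill right',c2,[hrow(c2,y,456,468) for y in range(246,258,3)],.027)
rep('w2 sill left',c2,[hrow(c2,y,402,412) for y in range(246,258,3)],.027)
rep('w1 sill right',c1,[hrow(c1,y,350,362) for y in range(248,260,3)],.027)
E
```

```text
w1 right ex 0.5507 ey -0.2415 slope deg -0.45 sd 0.0005
w2 right ex 0.5485 ey -0.2369 slope deg 4.7 sd 0.0066
w1 left ex 0.6291 ey -0.1038 slope deg -19.08 sd 0.0028
w1 far ex 0.6461 ey -0.1732 slope deg 0.06 sd 0.0001
w2 far ex 0.6458 ey -0.1681 slope deg 0.29 sd 0.0002
w1 near ex 0.4347 ey -0.1925 slope deg 0.12 sd 0.0001
w2 near ex 0.4363 ey -0.2046 slope deg 0.97 sd 0.0003
w1 platefront ex 0.5932 ey -0.1764 slope deg -0.2 sd 0.0008
w2 platefront ex 0.5936 ey -0.1677 slope deg 0.13 sd 0.0011
w2 sill inner ex 0.4704 ey -0.1695 slope deg -1.18 sd 0.0022
w2 sill outer ex 0.4487 ey -0.1709 slope deg -0.39 sd 0.002
w2 sill right ex 0.4599 ey -0.1993 slope deg -2.82 sd 0.0002
w2 sill left ex 0.4603 ey -0.1415 slope deg 5.55 sd 0.0004
w1 sill right ex 0.4603 ey -0.1998 slope deg -1.45 sd 0.0001
```

```bash
python3 - <<'E'
from h import *
inc((0.52,0.26,0.29),90)
E
```

```text
rot [ 3.0000e-04  1.2000e-03 -1.6618e+00] shift [-0.0246 -0.3514 -0.0132] deg 95.2 dist 0.352
```

>>> play_rows(
  increments="0 0 -0.15 -0.025 -0.05 -0.013 0.7;0 0 -0.3 -0.025 -0.1 -0.013 0.7;0 0 -0.45 -0.025 -0.14 -0.013 0.7;0 0 -0.6 -0.025 -0.18 -0.013 0.7;0 0 -0.75 -0.025 -0.22 -0.013 0.7;0 0 -0.9 -0.025 -0.26 -0.013 0.7;0 0 -1.05 -0.025 -0.31 -0.013 0.7;0 0 -1.2 -0.025 -0.351 -0.013 0.7",
)

```text
time: 3.05
ee_pos: [0.52, 0.2623, 0.29]
eef_rot: [0.848, 0.529, -0.0, 0.0]
ft_force: [0.3, -0.1, -0.1]
width: 0.0609
grip_force: 0.0
```

>>> play_rows(
  increments="0 0 -0.15 0 0 0 0.7;0 0 -0.3 0 0 0 0.7;0 0 -0.46 0 0 0 0.7;0 0 -0.46 0 0 0 0.7;0 0 -0.46 0 0 0 0.7",
)

```text
time: 3.55
ee_pos: [0.5198, 0.2608, 0.2899]
eef_rot: [0.709, 0.705, -0.0, 0.0]
ft_force: [0.5, -0.5, -0.7]
width: 0.0609
grip_force: 0.0
```

```bash
python3 - <<'E'
from h import *
print(read_state()['ee_pos'].round(4)); c=snap('wrist','w3'); inc((0.52,0.26,0.29),90)
E
```

```text
[0.5198 0.2608 0.2899]
rot [-0.0001  0.0005 -0.0042] shift [-0.0012  0.0004  0.0001] deg 0.2 dist 0.001
```

View pics/w3.png

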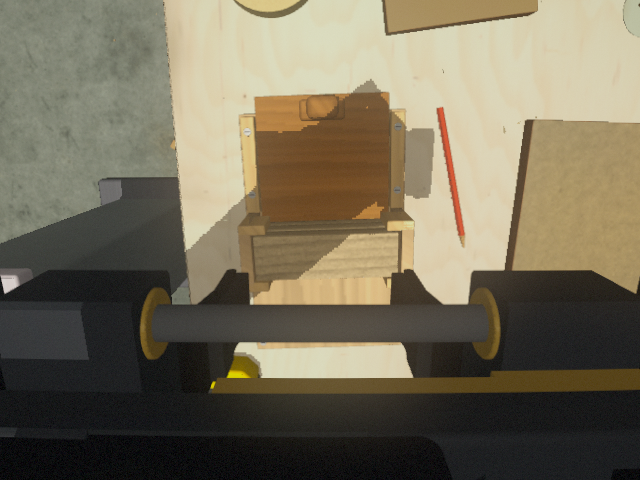

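The slide board spans x 255–389 and y 94–219, and the grip top is near (322,104). The rear guides are at y≈222 and the stack is below them.

```bash
python3 - <<'E'
from h import *
c=load('w3'); g=cv2.cvtColor(c['color'],cv2.COLOR_RGB2GRAY).astype(float)
def hr(y,x0,x1): d=np.abs(np.diff(g[y,x0:x1])); return x0+d.argmax()+.5+.0,y
L=np.array([hr(y,250,263) for y in range(105,210,8)]); r=np.array([hr(y,384,394) for y in range(125,210,8)])
P=onplane(c,L,.032);Q=onplane(c,r,.032)
for X in (P,Q): print(X[:,0].mean().round(4),X[:,1].mean().round(4),np.degrees(np.polyfit(X[:,1],X[:,0],1)[0]).round(2),np.std(X[:,0]).round(4))
print('front/rear',onplane(c,[(300,219.5),(360,219.5),(300,95),(360,93.5)],.032).round(4).tolist())
print('grip top',onplane(c,[(307,95),(339,95),(307,116),(339,116),(322,105)],.094).round(4).tolist())
t=load('top0'); print(tri(c,(322,105),t,np.array((70,82))/3.33+[180,182]))
# guide tops
print('guides',onplane(c,[(240,215),(413,213)],.08).round(4))
# base side rails and front edge
w2=load('w2'); print('front', onplane(w2,[(152,108),(184,270)],.012).round(4), 'w3 front', onplane(c,[(290,348)],.012).round(4))
E
```

```text
0.4547 0.2997 -0.36 0.0008
0.593 0.291 -2.12 0.001
front/rear [[0.4991, 0.2345, 0.032], [0.5628, 0.2341, 0.032], [0.5012, 0.3604, 0.032], [0.5604, 0.3615, 0.032]]
grip top [[0.5099, 0.3559, 0.094], [0.5368, 0.3558, 0.094], [0.5097, 0.3388, 0.094], [0.5369, 0.3387, 0.094], [0.5225, 0.3477, 0.094]]
(array([0.52559271, 0.34634884, 0.08208319]), np.float64(0.007214231573747233))
guides [[0.4452 0.2501 0.08  ]
 [0.6075 0.2511 0.08  ]]
front [[0.6166 0.0694 0.012 ]
 [0.4415 0.067  0.012 ]] w3 front [[0.4829 0.0698 0.012 ]]
```

>>> play_rows(
  increments="0 0 -0.014 0.05 0.004 0 0.7;0 0 -0.014 0.087 0.004 0.03 0.7;0 0 -0.014 0.087 0.004 0.08 0.7;0 0 -0.014 0.087 0.004 0.13 0.7;0 0 -0.014 0.087 0.004 0.18 0.7;0 0 -0.014 0.087 0.004 0.225 0.7;0 0 -0.014 0.087 0.004 0.235 0.7;0 0 -0.014 0.087 0.004 0.235 0.7",
)

```text
time: 4.4
ee_pos: [0.5224, 0.3488, 0.0546]
eef_rot: [0.702, 0.712, -0.001, -0.0]
ft_force: [0.4, -0.1, 1.4]
width: 0.0613
grip_force: 0.0
```

>>> play_rows(
  grip_force=15,
  increments="0 0 0 0 0 0 0.1;0 0 0 0 0 0 0.1;0 0 0 0 0 0 0.1;0 0 0 0 0 0 0.1;0 0 0 0 0 0 0.1",
)

```text
time: 4.9
ee_pos: [0.5226, 0.3497, 0.0559]
eef_rot: [0.702, 0.713, 0.0, 0.0]
ft_force: [-16.1, -1.2, 7.7]
width: 0.0289
grip_force: 9.1
```

>>> play_rows(
  increments="0 0 0 -0.01 -0.001 0 0.1;0 0 0 -0.022 -0.001 0 0.1;0 0 0 -0.036 -0.001 0 0.1;0 0 0 -0.05 -0.001 0 0.1;0 0 0 -0.064 -0.001 0 0.1;0 0 0 -0.078 -0.001 0 0.1;0 0 0 -0.088 -0.001 0 0.1;0 0 0 -0.092 -0.001 0 0.1",
)

```text
time: 5.7
ee_pos: [0.5246, 0.2604, 0.0562]
eef_rot: [0.701, 0.713, 0.004, -0.001]
ft_force: [10.6, 20.0, -11.2]
width: 0.0278
grip_force: 15.1
```

>>> play_rows(
  increments="0 0 0 -0.001 0 0 0.1;0 0 0 -0.001 0 0 0.1",
)

```text
time: 5.9
ee_pos: [0.5246, 0.2603, 0.0562]
eef_rot: [0.701, 0.713, 0.004, -0.001]
ft_force: [8.7, 14.3, -9.5]
width: 0.0278
grip_force: 15.0
```

>>> play_rows(
  increments="0 0 0 0.008 0.001 0 0.1;0 0 0 0.02 0.001 0 0.1;0 0 0 0.034 0.001 0 0.1;0 0 0 0.048 0 0 0.1;0 0 0 0.062 0 0 0.1;0 0 0 0.076 0 0 0.1;0 0 0 0.088 0 0 0.1;0 0 0 0.094 0 0 0.1",
)

```text
time: 6.7
ee_pos: [0.522, 0.3518, 0.056]
eef_rot: [0.701, 0.713, 0.001, 0.0]
ft_force: [-0.4, -2.2, 7.4]
width: 0.0276
grip_force: 15.0
```

>>> play_rows(
  increments="0 0 0 0.002 0 0 0.1;0 0 0 0.002 0 0 0.1",
)

```text
time: 6.9
ee_pos: [0.522, 0.3524, 0.056]
eef_rot: [0.701, 0.713, -0.0, 0.001]
ft_force: [-1.7, -3.0, 8.2]
width: 0.0278
grip_force: 15.0
```

>>> play_rows(
  increments="0 0 0 0.002 0 0 0.1;0 0 0 0.003 0 0 0.1;0 0 0 0.003 0 0 0.1",
)

```text
time: 7.2
ee_pos: [0.522, 0.3526, 0.0558]
eef_rot: [0.702, 0.712, -0.002, 0.002]
ft_force: [-4.6, -12.8, 15.8]
width: 0.0279
grip_force: 15.0
```

>>> play_rows(
  increments="0 0 0 -0.001 0 0 0.3;0 0 0 -0.001 0 0 0.7;0 0 0 -0.001 0 0 0.7;0 0 0 -0.001 0 0 0.7;0 0 0 -0.001 0 -0.05 0.7;0 0 0 0 0 -0.1 0.7;0 0 0 0 0 -0.15 0.7;0 0 0 0 0 -0.15 0.7",
)

```text
time: 8.0
ee_pos: [0.5232, 0.3583, 0.2126]
eef_rot: [0.701, 0.713, 0.005, 0.001]
ft_force: [-0.5, 0.1, 0.4]
width: 0.0601
grip_force: 0.0
```

```bash
python3 - <<'E'
from h import *
inc((0.52,0.14,0.25),1)
E
```

```text
rot [ 0.0017 -0.0111  1.5697] shift [-0.218  -0.0065 -0.0388] deg 89.9 dist 0.222
```

>>> play_rows(
  increments="0.002 -0.011 0.15 -0.03 -0.006 -0.038 0.7;0.002 -0.011 0.3 -0.06 -0.006 -0.038 0.7;0.002 -0.011 0.45 -0.09 -0.006 -0.038 0.7;0.002 -0.011 0.6 -0.12 -0.006 -0.038 0.7;0.002 -0.011 0.75 -0.15 -0.006 -0.038 0.7;0.002 -0.011 0.9 -0.18 -0.006 -0.038 0.7;0.002 -0.011 1.05 -0.2 -0.006 -0.038 0.7;0.002 -0.011 1.2 -0.218 -0.006 -0.038 0.7",
)

```text
time: 8.8
ee_pos: [0.5191, 0.1361, 0.2431]
eef_rot: [0.982, 0.189, -0.004, 0.003]
ft_force: [0.4, 0.1, -0.0]
width: 0.061
grip_force: 0.0
```

>>> play_rows(
  increments="0 0 0.15 0 0 0 0.7;0 0 0.3 0 0 0 0.7;0 0 0.37 0 0 0 0.7;0 0 0.37 0 0 0 0.7;0 0 0.37 0 0 0 0.7",
)

```text
time: 9.3
ee_pos: [0.519, 0.1377, 0.2431]
eef_rot: [1.0, 0.01, -0.004, 0.004]
ft_force: [0.3, 0.5, 0.2]
width: 0.0609
grip_force: 0.0
```

```bash
python3 - <<'E'
from h import *
print(read_state()['ee_pos'].round(4)); c=snap('wrist','w4'); inc((0.52,0.14,0.25),1)
E
```

```text
[0.519  0.1377 0.2431]
rot [0.0075 0.0076 0.0022] shift [ 0.001  -0.0023 -0.0069] deg 0.6 dist 0.007
```

View pics/w4.png

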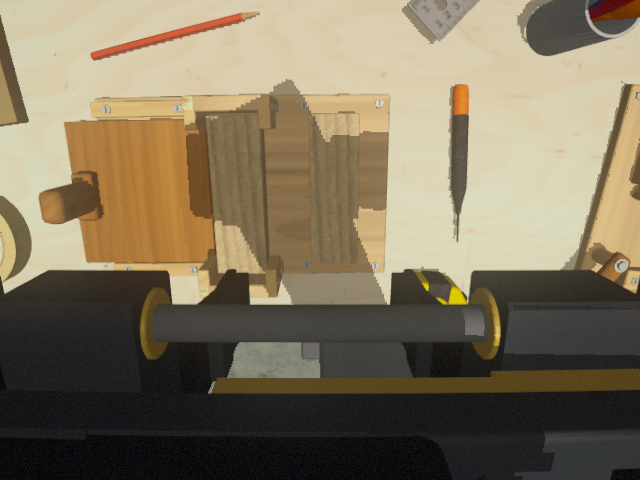

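The blank lies out on the base at x 310–358, y 111–264, with the stack behind the front guides at x 207–267 and the slide home.

```bash
python3 - <<'E'
from h import *
c=load('w4'); g=cv2.cvtColor(c['color'],cv2.COLOR_RGB2GRAY).astype(float)
def hr(y,x0,x1): d=np.abs(np.diff(g[y,x0:x1])); return x0+d.argmax()+.5,y
def vr(x,y0,y1): d=np.abs(np.diff(g[y0:y1,x])); return x,y0+d.argmax()+.5
for n,p in (('left',[hr(y,304,318) for y in range(145,258,6)]),('right',[hr(y,352,365) for y in range(118,258,6)]),('far',[vr(x,106,118) for x in range(316,355,4)]),('near',[vr(x,256,270) for x in range(316,355,4)])):
    P=onplane(c,p,.034); ax=0 if n in('left','right') else 1
    print(n,np.median(P,0).round(4),np.degrees(np.polyfit(P[:,ax],P[:,1-ax],1)[0]).round(2),np.array(p)[:,1-ax if ax else 0][:12])
f=onplane(c,[hr(y,380,395) for y in range(110,262,8)],.012);print('basefront',np.median(f,0).round(4),np.degrees(np.polyfit(f[:,0],f[:,1],1)[0]))
E
```

```text
left [0.5223 0.1442 0.034 ] 1.49 [308.5 308.5 310.5 308.5 308.5 314.5 308.5 308.5 314.5 310.5 316.5 312.5]
right [0.5342 0.1014 0.034 ] 1.39 [359.5 359.5 359.5 359.5 359.5 358.5 359.5 358.5 357.5 357.5 358.5 357.5]
far [0.5997 0.1248 0.034 ] -5.17 [316. 320. 324. 328. 332. 336. 340. 344. 348. 352.]
near [0.4595 0.121  0.034 ] 3.16 [316. 320. 324. 328. 332. 336. 340. 344. 348. 352.]
basefront [0.5364 0.0706 0.012 ] 1.5473633308620673
```

```bash
python3 - <<'E'
from h import *
inc((0.4996,0.1235,0.12),1.45);inc((0.4996,0.1235,0.017),1.45)
E
```

```text
rot [ 0.0075  0.0076 -0.0056] shift [-0.0187  0.0128  0.1233] deg 0.7 dist 0.125
rot [ 0.0075  0.0076 -0.0056] shift [-0.018   0.012   0.2263] deg 0.7 dist 0.227
```

>>> play_rows(
  increments="0.0075 0.0076 -0.0056 -0.018 0.012 0.03 0.62;0.0075 0.0076 -0.0056 -0.0187 0.0128 0.08 0.62;0.0075 0.0076 -0.0056 -0.0187 0.0128 0.123 0.62;0.0075 0.0076 -0.0056 -0.0185 0.0125 0.15 0.62;0.0075 0.0076 -0.0056 -0.018 0.0122 0.18 0.62;0.0075 0.0076 -0.0056 -0.018 0.012 0.2 0.62;0.0075 0.0076 -0.0056 -0.018 0.012 0.2 0.62;0.0075 0.0076 -0.0056 -0.018 0.012 0.2 0.62",
)

```text
time: 10.15
ee_pos: [0.5, 0.1239, 0.044]
eef_rot: [1.0, 0.012, 0.0, -0.0]
ft_force: [-0.5, 0.1, 0.0]
width: 0.054
grip_force: 0.0
```

```bash
python3 - <<'E'
from h import *
inc((0.4996,0.1235,0.017),1.45)
E
```

```text
rot [-0.0003 -0.0001 -0.0014] shift [-0.0004  0.0004  0.027 ] deg 0.1 dist 0.027
```

>>> play_rows(
  grip_force=25,
  increments="0 0 0 0 0 0.015 0.62;0 0 0 0 0 0.027 0.62;0 0 0 0 0 0.027 0.62;0 0 0 0 0 0.027 0.3;0 0 0 0 0 0.027 0.3;0 0 0 0 0 0.027 0.3;0 0 0 0 0 0.027 0.3;0 0 0 0 0 0.027 0.3",
)

```text
time: 10.95
ee_pos: [0.5001, 0.1237, 0.0169]
eef_rot: [1.0, 0.011, 0.0, 0.0]
ft_force: [-0.8, -0.3, 1.8]
width: 0.0449
grip_force: 25.0
```

>>> play_rows(
  increments="0 0 0 0 0 -0.02 0.3;0 0 0 0 0 -0.05 0.3;0 0 0 0 0 -0.09 0.3;0 0 0 0 0 -0.13 0.3;0 0 0 0 0.02 -0.16 0.3;0 0 0 0 0.06 -0.17 0.3;0 0 0 0 0.1 -0.17 0.3;0 0 0 0 0.1 -0.17 0.3",
)

```text
time: 11.75
ee_pos: [0.5023, 0.0175, 0.1867]
eef_rot: [1.0, 0.007, 0.0, 0.001]
ft_force: [-0.7, -0.7, -1.4]
width: 0.0445
grip_force: 25.0
```

```bash
cat >> h.py <<'E'
JO=np.array([.5244,-.2170]); JY=-5.3
def bl(xb,zb,tilt,yl=0,go=True):
    p=np.radians(JY); w=np.r_[JO+np.array([[np.cos(p),-np.sin(p)],[np.sin(p),np.cos(p)]])@[xb,yl],.012+zb]
    tcp=w-Rg(JY,tilt)@[.0995,0,.0049]; print('tcp',tcp.round(4)); inc(tcp,JY,tilt)
E
python3 - <<'E'
from h import *
bl(.02,.06,9)
E
```

```text
tcp [ 0.4472 -0.2098  0.0924]
rot [ 0.011  -0.1576  0.1069] shift [-0.0585  0.2262  0.0949] deg 10.9 dist 0.252
```

>>> play_rows(
  increments="0 0 0 -0.02 0.05 0 0.3;0.004 -0.04 0.03 -0.04 0.1 0 0.3;0.008 -0.08 0.06 -0.058 0.15 0.01 0.3;0.011 -0.12 0.09 -0.058 0.19 0.02 0.3;0.011 -0.158 0.107 -0.058 0.226 0.03 0.3;0.011 -0.158 0.107 -0.058 0.226 0.045 0.3;0.011 -0.158 0.107 -0.058 0.226 0.045 0.3;0.011 -0.158 0.107 -0.058 0.226 0.045 0.3",
)

```text
time: 12.55
ee_pos: [0.4494, -0.202, 0.1416]
eef_rot: [0.996, -0.041, -0.079, -0.005]
ft_force: [0.9, 0.9, 0.2]
width: 0.0448
grip_force: 25.0
```

```bash
python3 - <<'E'
from h import *
print(read_state()['ee_pos'].round(4)); c=snap('wrist','w5'); bl(.02,.1,9); bl(.02,.06,9); bl(.02,.009,9)
E
```

```text
[ 0.4494 -0.202   0.1416]
tcp [ 0.4472 -0.2098  0.1324]
rot [-0.0012  0.0002  0.0105] shift [-0.0004  0.0079  0.01  ] deg 0.6 dist 0.013
tcp [ 0.4472 -0.2098  0.0924]
rot [-0.0012  0.0002  0.0105] shift [0.0059 0.008  0.0495] deg 0.6 dist 0.05
tcp [ 0.4472 -0.2098  0.0414]
rot [-0.0012  0.0002  0.0105] shift [0.0139 0.0082 0.0998] deg 0.6 dist 0.101
```

View pics/w5.png

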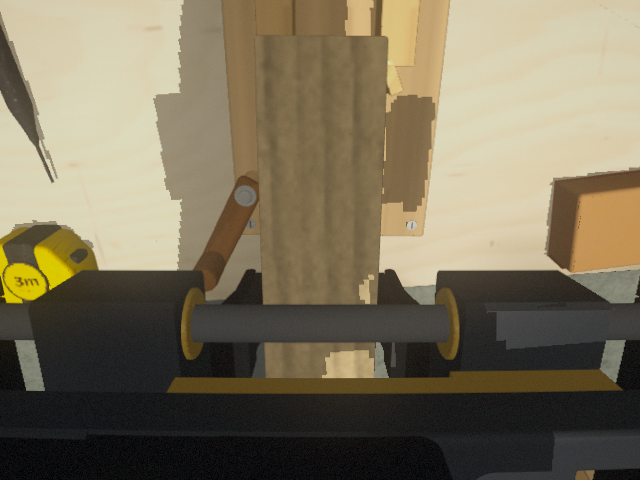

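The blank's lead end is at y≈36, x 256–388. The jig base edges run from (222,0) to (240,235) on the left and from (450,0) to (424,235) on the right, so the pocket centre is slightly right of the blank, as computed.

```bash
python3 - <<'E'
from h import *
c=load('w5'); hs=cv2.cvtColor(c['color'],cv2.COLOR_RGB2HSV)[:,:,1].astype(float); g=cv2.cvtColor(c['color'],cv2.COLOR_RGB2GRAY).astype(float)
def hr(im,y,x0,x1): d=np.abs(np.diff(im[y,x0:x1])); return x0+d.argmax()+.5,y
L=np.array([hr(hs,y,212,246) for y in range(4,170,6)]); r=np.array([hr(g,y,424 if y<90 else 418,456 if y<90 else 445) for y in range(4,225,6)])
def fit(p,deg=1):
    f=np.polyfit(p[:,1],p[:,0],1); e=abs(p[:,0]-np.polyval(f,p[:,1])); k=e<max(1.5,np.median(e)*2); return p[k]
L=fit(fit(L));r=fit(fit(r)); print(len(L),len(r))
PL=onplane(c,L,.012)[:,:2];PR=onplane(c,r,.012)[:,:2]
fl=np.polyfit(PL[:,0],PL[:,1],1);fr=np.polyfit(PR[:,0],PR[:,1],1)
print('slopes deg',np.degrees(np.arctan([fl[0],fr[0]])).round(2),'centre y at x=.5244',(np.polyval(fl,.5244)+np.polyval(fr,.5244))/2,'w',np.polyval(fl,.5244)-np.polyval(fr,.5244))
Rm,p=yawtool(); top=lambda s,y:p+Rm@[s,y,.0049-.022]
print('pred lead top corners',proj(c,[top(.0995,-.0225),top(.0995,.0225),top(.0,-.0225),top(0.02,.0225)]).round(1))
row=[36]; print('lead row',[np.abs(np.diff(g[25:50,x])).argmax()+25.5 for x in (285,300,320,340,370)])
print('blank edges',[(hr(g,y,245,268),hr(g,y,376,396)) for y in (60,120,200)])
print('axis slope w/ tool',np.degrees(np.arctan2(Rm[1,0],Rm[0,0])))
# base near edge
v=[(x,205+np.abs(np.diff(g[205:250,x])).argmax()+.5) for x in range(390,420,4)]; print(v[:3],onplane(c,v,.012).mean(0).round(4))
E
```

```text
28 29
slopes deg [-5.22 -6.89] centre y at x=.5244 -0.2169857405882447 w 0.13867562572286088
pred lead top corners [[250.1  33.2]
 [387.5  33. ]
 [261.2 312.4]
 [379.2 263.4]]
lead row [np.float64(35.5), np.float64(34.5), np.float64(34.5), np.float64(36.5), np.float64(35.5)]
blank edges [((np.float64(255.5), 60), (np.float64(387.5), 60)), ((np.float64(255.5), 120), (np.float64(384.5), 120)), ((np.float64(258.5), 200), (np.float64(380.5), 200))]
axis slope w/ tool -4.688037133155335
[(390, np.float64(235.5)), (394, np.float64(235.5)), (398, np.float64(235.5))] [ 0.4235 -0.2624  0.012 ]
```

```bash
python3 - <<'E'
from h import *
for n,px in (('w1',(390,270.5)),('w2',(491,268.5)),('w5',(424,235.5))):
    c=load(n); print(n,c['cx'],c['cy'],c['fy'],onplane(c,[px],.012).round(4),'cam',c['wfc'][:3,3].round(4),'z',c['wfc'][:3,2].round(3))
    g=cv2.cvtColor(c['color'],cv2.COLOR_RGB2GRAY).astype(int); x=int(px[0])-12; print(list(map(int,g[225:275,x])) if n=='w5' else list(map(int,g[260:276,x])))
P={'w1':(272,242),'w2':(387,240),'w5':(245,196)}
for n in P: print(n,onplane(load(n),[P[n]],.045).round(4))
P={'w1':(380,262),'w2':(483.5,261),'w5':(412,226)}
for n in P: print('screw',n,onplane(load(n),[P[n]],.013).round(4))
E
```

```text
w1 319.65251734235676 233.26580968907777 405.05936266985003 [[ 0.4123 -0.2779  0.012 ]] cam [ 0.5734 -0.2134  0.4385] z [-0.253  0.023 -0.967]
[175, 181, 204, 201, 194, 178, 176, 177, 176, 173, 178, 208, 208, 207, 207, 207]
w2 319.65251734235676 233.26580968907777 405.05936266985003 [[ 0.4118 -0.2762  0.012 ]] cam [ 0.5819 -0.0981  0.4386] z [-0.254  0.022 -0.967]
[172, 171, 172, 172, 173, 171, 173, 171, 189, 196, 145, 64, 64, 64, 60, 61]
w5 319.65251734235676 233.26580968907777 405.05936266985003 [[ 0.4129 -0.2776  0.012 ]] cam [ 0.5434 -0.2106  0.2901] z [-0.402  0.037 -0.915]
[145, 145, 147, 169, 189, 179, 175, 177, 177, 173, 168, 187, 205, 208, 207, 206, 206, 206, 204, 204, 203, 203, 203, 204, 206, 206, 206, 207, 208, 207, 207, 206, 207, 206, 206, 206, 206, 205, 206, 204, 203, 202, 204, 204, 204, 205, 207, 207, 208, 208]
w1 [[ 0.4655 -0.1552  0.045 ]]
w2 [[ 0.4655 -0.1561  0.045 ]]
w5 [[ 0.4655 -0.1555  0.045 ]]
screw w1 [[ 0.4236 -0.267   0.013 ]]
screw w2 [[ 0.4219 -0.2671  0.013 ]]
screw w5 [[ 0.4219 -0.2683  0.013 ]]
```

```bash
sed -i 's/^JO=.*/JO=np.array([.524,-.2173]); JY=-5.4/; s/\[.0995,0,.0049\]; print/[.0988,.0008,.0049]; print/' h.py
python3 - <<'E'
from h import *
bl(.02,.06,9); bl(.02,.012,9)
E
```

```text
tcp [ 0.4476 -0.2093  0.0923]
rot [-0.0009  0.0002  0.0123] shift [0.0062 0.0075 0.0495] deg 0.7 dist 0.05
tcp [ 0.4476 -0.2093  0.0443]
rot [-0.0009  0.0002  0.0123] shift [0.0138 0.0076 0.0969] deg 0.7 dist 0.098
```

>>> play_rows(
  increments="-0.001 0 0.0123 0.002 0.0075 0.015 0.3;-0.001 0 0.0123 0.0062 0.0075 0.05 0.3;-0.001 0 0.0123 0.0095 0.0075 0.07 0.3;-0.001 0 0.0123 0.0138 0.0076 0.097 0.3;-0.001 0 0.0123 0.0138 0.0076 0.097 0.3;-0.001 0 0.0123 0.0138 0.0076 0.097 0.3",
)

```text
time: 13.2
ee_pos: [0.447, -0.2106, 0.0438]
eef_rot: [0.996, -0.048, -0.079, -0.004]
ft_force: [0.2, -0.4, -0.4]
width: 0.0448
grip_force: 25.0
```

```bash
python3 - <<'E'
from h import *
bl(.03,.007,9);bl(.045,.0025,9); bl(.06,.0025,9); bl(.066,.0025,9)
E
```

```text
tcp [ 0.4576 -0.2102  0.0393]
rot [-0.      0.0014 -0.0021] shift [ 0.0111 -0.0014  0.0028] deg 0.1 dist 0.012
tcp [ 0.4725 -0.2116  0.0348]
rot [-0.      0.0014 -0.0021] shift [ 0.0266 -0.0015  0.0049] deg 0.1 dist 0.027
tcp [ 0.4874 -0.213   0.0348]
rot [-0.      0.0014 -0.0021] shift [ 0.0414 -0.0015  0.0025] deg 0.1 dist 0.042
tcp [ 0.4934 -0.2136  0.0348]
rot [-0.      0.0014 -0.0021] shift [ 0.0474 -0.0015  0.0016] deg 0.1 dist 0.047
```

>>> play_rows(
  increments="0 0.0014 -0.002 0 -0.0014 0 0.3;0 0.0014 -0.002 0.0111 -0.0014 0.0028 0.3;0 0.0014 -0.002 0.019 -0.0015 0.004 0.3;0 0.0014 -0.002 0.0266 -0.0015 0.0049 0.3;0 0.0014 -0.002 0.034 -0.0015 0.0037 0.3;0 0.0014 -0.002 0.0414 -0.0015 0.0025 0.3;0 0.0014 -0.002 0.0414 -0.0015 0.0025 0.3",
)

```text
time: 13.9
ee_pos: [0.4886, -0.2131, 0.0346]
eef_rot: [0.996, -0.047, -0.078, -0.004]
ft_force: [-0.6, -0.1, -0.6]
width: 0.0448
grip_force: 25.0
```

>>> play_rows(
  increments="0 0 0 0.002 0 -0.0003 0.3;0 0 0 0.004 0 -0.0006 0.3;0 0 0 0.006 0 -0.001 0.3;0 0 0 0.006 0 -0.001 0.3",
)

```text
time: 14.3
ee_pos: [0.4937, -0.2138, 0.0347]
eef_rot: [0.996, -0.047, -0.078, -0.004]
ft_force: [-0.1, 0.1, -0.7]
width: 0.0449
grip_force: 25.0
```

>>> play_rows(
  increments="0 0 0 0.001 0 -0.0002 0.3;0 0 0 0.002 0 -0.0003 0.3;0 0 0 0.002 0 -0.0003 0.3",
)

```text
time: 14.6
ee_pos: [0.4947, -0.214, 0.0344]
eef_rot: [0.996, -0.047, -0.079, -0.004]
ft_force: [-4.7, -0.0, 0.8]
width: 0.0448
grip_force: 25.0
```

```bash
python3 - <<'E'
from h import *
for x,z,t in ((.0683,.002,9),(.0688,.0015,7.5),(.0694,.001,6),(.0700,.0008,4),(.0703,.0006,2),(.0704,.0003,0)): bl(x-.00126,z,t)
E
```

```text
tcp [ 0.4944 -0.2137  0.0343]
rot [-0.      0.0014 -0.0005] shift [-0.0003 -0.0002  0.0002] deg 0.1 dist 0.0
tcp [ 0.4944 -0.2137  0.0313]
rot [-0.      0.0276 -0.0005] shift [ 0.0002 -0.0002  0.0032] deg 1.6 dist 0.003
tcp [ 0.4946 -0.2137  0.0282]
rot [ 0.      0.0538 -0.0005] shift [ 0.0008 -0.0002  0.0062] deg 3.1 dist 0.006
tcp [ 0.4947 -0.2137  0.0246]
rot [ 0.      0.0887 -0.0005] shift [ 0.0015 -0.0002  0.0097] deg 5.1 dist 0.01
tcp [ 0.4947 -0.2137  0.0209]
rot [ 0.      0.1236 -0.0005] shift [ 0.0021 -0.0003  0.0133] deg 7.1 dist 0.013
tcp [ 0.4945 -0.2137  0.0172]
rot [ 0.      0.1585 -0.0005] shift [ 0.0025 -0.0003  0.017 ] deg 9.1 dist 0.017
```

>>> play_rows(
  increments="0 0.0014 0 -0.0012 -0.0002 0.0002 0.3;0 0.0276 0 -0.0006 -0.0002 0.0032 0.3;0 0.0538 0 0 -0.0002 0.0062 0.3;0 0.0538 0 0 -0.0002 0.0062 0.3",
)

```text
time: 15.0
ee_pos: [0.4943, -0.2138, 0.0284]
eef_rot: [0.998, -0.047, -0.051, -0.002]
ft_force: [-0.3, 0.1, -0.6]
width: 0.0449
grip_force: 25.0
```

>>> play_rows(
  increments="0 0.02 0 0.0002 0 0.002 0.3;0 0.04 0 0.0004 0 0.0042 0.3;0 0.07 0 0.0008 0 0.0073 0.3;0 0.105 0 0.0011 0 0.011 0.3;0 0.105 0 0.0011 0 0.011 0.3",
)

```text
time: 15.5
ee_pos: [0.4943, -0.2138, 0.0174]
eef_rot: [0.999, -0.047, 0.002, 0.0]
ft_force: [-0.3, 0.7, -1.0]
width: 0.0449
grip_force: 25.0
```

>>> play_rows(
  increments="0 -0.004 0 0 0 0.0008 0.3;0 -0.004 0 0 0 0.0008 0.4;0 -0.004 0 0 0 0.0008 0.62;0 -0.004 0 0 0 0.0008 0.62;0 -0.004 0 0 0 0.0008 0.62",
)

```text
time: 16.0
ee_pos: [0.4947, -0.2136, 0.0166]
eef_rot: [0.999, -0.047, -0.001, -0.0]
ft_force: [0.2, 0.4, 0.3]
width: 0.053
grip_force: 0.0
```

>>> play_rows(
  increments="0 0 0 0 0 -0.01 0.62;0 0 0 0 0 -0.04 0.62;0 0 0 0 0 -0.08 0.62;0 0 0 0 0 -0.13 0.62;0 0 0 0 0 -0.16 0.62;0 0 0 0 0 -0.16 0.62",
)

```text
time: 16.6
ee_pos: [0.4973, -0.2144, 0.1823]
eef_rot: [0.999, -0.047, 0.003, 0.002]
ft_force: [0.6, -0.5, 0.1]
width: 0.0537
grip_force: 0.0
```

```bash
python3 - <<'E'
from h import *
print(read_state()['ee_pos'].round(4)); c=snap('wrist','w6')
E
```

```text
[ 0.4973 -0.2144  0.1823]
```

View pics/w6.png

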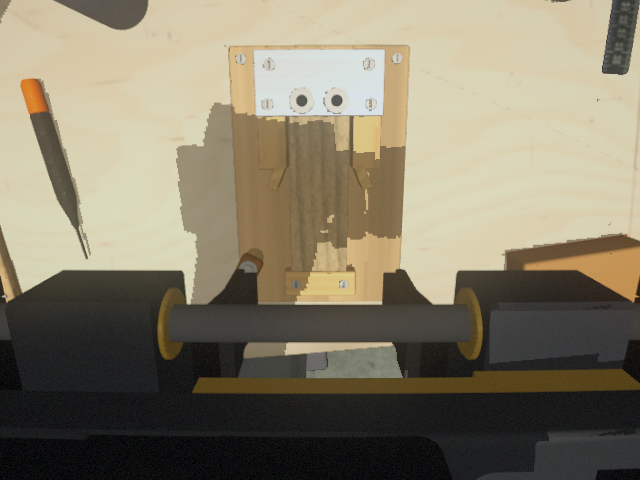

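The blank lies in the pocket with its lead end under the plate. Its tail meets the sill's inner edge at y≈272, and it is centred at x≈321 between cheeks at 287 and 352. Next is the button.

```bash
python3 - <<'E'
from h import *
c2=load('w2'); s=load('side0')
im=c2['color'][265:310,335:400]; h=cv2.cvtColor(im,cv2.COLOR_RGB2HSV)
m=cv2.inRange(h,np.array([5,110,60]),np.array([18,220,255])); print('rows extents',[(265+i,(np.where(m[i])[0].min()+335,np.where(m[i])[0].max()+335)) for i in range(0,45,4) if m[i].any()])
print('tri',tri(c2,(360,292),s,(273.6,259.3)))
p=np.radians(-5.4); J=np.array([[np.cos(p),-np.sin(p)],[np.sin(p),np.cos(p)]]); post=np.array([.4655,-.1556])
k=onplane(c2,[(360,292)],.070)[0]; q=J.T@(k[:2]-post); print('knob',k.round(4),'rad',np.linalg.norm(q).round(4),'th',np.arctan2(-q[0],-q[1]).round(3))
# seated blank centre check from w6: edges at z=.034
c=load('w6'); g=cv2.cvtColor(c['color'],cv2.COLOR_RGB2GRAY).astype(float)
for y in (200,230,255): print(y,[int(v) for v in g[y,282:296]],[int(v) for v in g[y,342:356]])
th=np.arctan2(-q[0],-q[1])
for t in np.linspace(th,0,9): print(t.round(3),(post+J@(.054*np.array([-np.sin(t),-np.cos(t)]))).round(4))
E
```

```text
rows extents [(265, (np.int64(361), np.int64(379))), (269, (np.int64(358), np.int64(376))), (273, (np.int64(356), np.int64(374))), (277, (np.int64(354), np.int64(372))), (281, (np.int64(352), np.int64(369))), (285, (np.int64(349), np.int64(368))), (289, (np.int64(347), np.int64(370))), (293, (np.int64(350), np.int64(370))), (297, (np.int64(355), np.int64(369)))]
tri (array([ 0.42107497, -0.12400101,  0.06549844]), np.float64(0.001164014148352143))
knob [ 0.4224 -0.1235  0.07  ] rad 0.0537 th 2.116
200 [113, 112, 112, 112, 112, 112, 110, 109, 103, 107, 111, 110, 110, 109] [107, 107, 109, 113, 113, 99, 112, 114, 115, 114, 112, 116, 116, 118]
230 [109, 112, 111, 113, 109, 114, 110, 113, 96, 112, 117, 118, 116, 111] [109, 113, 112, 117, 117, 110, 115, 116, 116, 116, 116, 117, 114, 114]
255 [111, 111, 110, 110, 111, 112, 112, 112, 111, 107, 112, 112, 114, 114] [161, 159, 161, 163, 159, 184, 188, 186, 186, 186, 186, 187, 184, 184]
2.116 [ 0.4222 -0.1234]
1.852 [ 0.4153 -0.1358]
1.587 [ 0.4118 -0.1496]
1.323 [ 0.4121 -0.1639]
1.058 [ 0.4162 -0.1775]
0.794 [ 0.4236 -0.1897]
0.529 [ 0.434  -0.1994]
0.265 [ 0.4465 -0.2062]
0.0 [ 0.4604 -0.2094]
```

```bash
python3 - <<'E'
from h import *
inc((0.4222,-.1234,.13),-5.4); inc((0.4222,-.1234,.048),-5.4)
E
```

```text
rot [ 0.0019 -0.0027 -0.0003] shift [-0.0823 -0.0834  0.0492] deg 0.2 dist 0.127
rot [ 0.0019 -0.0027 -0.0003] shift [-0.0825 -0.0835  0.1312] deg 0.2 dist 0.176
```

>>> play_rows(
  increments="0.002 -0.003 0 -0.03 -0.03 0 0.62;0.002 -0.003 0 -0.06 -0.06 0.01 0.62;0.002 -0.003 0 -0.0825 -0.0835 0.03 0.62;0.002 -0.003 0 -0.0825 -0.0835 0.05 0.62;0.002 -0.003 0 -0.0825 -0.0835 0.09 0.62;0.002 -0.003 0 -0.0825 -0.0835 0.12 0.62;0.002 -0.003 0 -0.0825 -0.0835 0.131 0.62;0.002 -0.003 0 -0.0825 -0.0835 0.131 0.62",
)

```text
time: 17.45
ee_pos: [0.419, -0.1223, 0.0444]
eef_rot: [0.999, -0.047, -0.004, -0.002]
ft_force: [-0.5, -0.0, -0.2]
width: 0.0543
grip_force: 0.0
```

>>> play_rows(
  grip_force=10,
  increments="0 0 0 0 0 0 0.1;0 0 0 0 0 0 0.1;0 0 0 0 0 0 0.1;0 0 0 0 0 0 0.1;0 0 0 0 0 0 0.1;0 0 0 0 0 0 0.1",
)

```text
time: 18.05
ee_pos: [0.4207, -0.1231, 0.0461]
eef_rot: [0.999, -0.047, -0.002, -0.001]
ft_force: [0.4, -0.5, 0.9]
width: 0.0176
grip_force: 10.0
```

```bash
python3 - <<'E'
from h import *
s=read_state(); print(s['ee_pos'],s['width'],s['ft_force'])
t0=2.116
for t in np.linspace(t0,0,9)[1:]: print(t.round(2),(.054*np.array([-np.sin(t)+np.sin(t0),np.cos(t)-np.cos(t0)])).round(4))
for t in (-.03,-.06):print(t,(.054*np.array([-np.sin(t)+np.sin(t0),np.cos(t)-np.cos(t0)])).round(4))
E
```

```text
[ 0.4207314  -0.12307982  0.04611875] 0.01757165402261061 [ 0.37117481 -0.48343705  0.91905395]
1.85 [-0.0057  0.013 ]
1.59 [-0.0078  0.0271]
1.32 [-0.0062  0.0413]
1.06 [-0.0009  0.0545]
0.79 [0.0077 0.0659]
0.53 [0.0189 0.0746]
0.26 [0.0321 0.0801]
0.0 [0.0462 0.082 ]
-0.03 [0.0478 0.082 ]
-0.06 [0.0494 0.0819]
```

Knob pinched at 17.6 mm, close to its 18 mm. Raising 1.5 mm and following the arc.

>>> play_rows(
  increments="0 0 0 -0.0057 0.013 -0.0015 0.1;0 0 0 -0.0078 0.0271 -0.0015 0.1;0 0 0 -0.0062 0.0413 -0.0015 0.1;0 0 0 -0.0009 0.0545 -0.0015 0.1;0 0 0 0.0077 0.0659 -0.0015 0.1;0 0 0 0.0189 0.0746 -0.0015 0.1;0 0 0 0.0321 0.0801 -0.0015 0.1;0 0 0 0.0462 0.082 -0.0015 0.1",
)

```text
time: 18.85
ee_pos: [0.4594, -0.2092, 0.0468]
eef_rot: [0.999, -0.048, -0.003, -0.001]
ft_force: [-11.9, 10.3, 5.0]
width: 0.0173
grip_force: 10.0
```

>>> play_rows(
  increments="0 0 0 0.0015 0 0 0.1;0 0 0 0.0015 0 0 0.1",
)

```text
time: 19.05
ee_pos: [0.4605, -0.2092, 0.0467]
eef_rot: [0.999, -0.047, -0.003, -0.001]
ft_force: [-4.7, 2.9, 3.5]
width: 0.0179
grip_force: 10.0
```

>>> play_rows(
  increments="0 0 0 0 0 0 0.3;0 0 0 0 0 0 0.6;0 0 0 0 0 0 0.6;0 0 0 0 0 0 0.6;0 0 0 0 0 -0.04 0.6;0 0 0 0 0 -0.09 0.6;0 0 0 0.02 0 -0.14 0.6;0 0 0 0.03 0 -0.16 0.6",
)

```text
time: 19.85
ee_pos: [0.4928, -0.2127, 0.2114]
eef_rot: [0.999, -0.047, 0.0, 0.0]
ft_force: [-0.1, -1.1, -0.7]
width: 0.0521
grip_force: 0.0
```

```bash
python3 - <<'E'
from h import *
s=read_state(); print(s['ee_pos'],s['ft_force'])
c=snap('wrist','w7'); snap('side','side1'); c4=load('w4')
g=cv2.cvtColor(c['color'],cv2.COLOR_RGB2HSV)
# button (reddish-brown) mask
m=cv2.inRange(g,np.array([5,120,50]),np.array([16,230,255])); m[:, :200]=0;m[268:]=0;m[:,420:]=0
ys,xs=np.where(m); print('btn px',len(xs), xs.min() if len(xs) else None,xs.max() if len(xs) else None,ys.min() if len(ys) else None,ys.max() if len(ys) else None)
pj=np.radians(-5.4);J=np.array([[np.cos(pj),-np.sin(pj)],[np.sin(pj),np.cos(pj)]]);O=np.array([.4655,-.1556])
print('pred post, knob top px',proj(c,[np.r_[O,.045],np.r_[O+J@[0,-.054],.072]]).round(0))
# side view: orange slide grip and knob predictions
s1=load('side1'); s0=load('side0')
def br(cc,roi):
    h=cv2.cvtColor(cc['color'],cv2.COLOR_RGB2HSV); m=cv2.inRange(h,np.array([3,120,40]),np.array([16,240,200])); x0,y0,x1,y1=roi; k=m[y0:y1,x0:x1]; yy,xx=np.where(k); return len(xx),xx.mean()+x0,yy.mean()+y0
print('slide+grip before/after',br(s0,(275,150,345,190)),br(s1,(275,150,345,190)))
print('button after',br(s1,(265,255,310,310)),'pred knob side',proj(s1,[np.r_[O+J@[0,-.054],.06],np.r_[O+J@[0,-.027],.045]]).round(1))
P=[[.525,.185,.056],[.525,.185,.078]]; print('stack top front edge px if 2 / 3 high',proj(s1,P).round(1))
print([int(v) for v in cv2.cvtColor(s0['color'],cv2.COLOR_RGB2GRAY)[175:220,312]]);print([int(v) for v in cv2.cvtColor(s1['color'],cv2.COLOR_RGB2GRAY)[175:220,312]])
E
```

```text
[ 0.49280332 -0.21274165  0.21144594] [-0.13404166 -1.14329625 -0.66409243]
btn px 1685 245 337 239 267
pred post, knob top px [[255. 252.]
 [319. 262.]]
slide+grip before/after (784, np.float64(316.7270408163265), np.float64(167.66326530612244)) (495, np.float64(327.6848484848485), np.float64(167.34141414141413))
button after (419, np.float64(291.2315035799523), np.float64(290.4558472553699)) pred knob side [[287.  283.3]
 [288.4 279.6]]
stack top front edge px if 2 / 3 high [[309.7 193.7]
 [309.6 188.3]]
[79, 80, 80, 81, 86, 100, 114, 123, 127, 130, 130, 131, 128, 119, 96, 76, 68, 64, 61, 60, 61, 60, 60, 64, 73, 74, 66, 58, 71, 105, 132, 142, 143, 143, 143, 142, 140, 138, 138, 138, 138, 136, 137, 137, 136]
[45, 35, 30, 26, 22, 19, 10, 7, 4, 4, 3, 3, 3, 3, 4, 3, 3, 7, 10, 18, 21, 19, 15, 12, 11, 12, 12, 10, 13, 25, 42, 45, 38, 31, 27, 37, 58, 73, 82, 91, 96, 100, 108, 117, 118]
```

```bash
python3 - <<'E'
from h import *
c=load('w4'); g=cv2.cvtColor(c['color'],cv2.COLOR_RGB2GRAY).astype(int)
p=np.radians(1.45); M=np.array([[np.cos(p),-np.sin(p)],[np.sin(p),np.cos(p)]]); O=np.array([.5275,.2085])
for z in (.056,.076):
    print(z,proj(c,[np.r_[O+M@[0,a],z] for a in (.0225,-.0225)]).round(1).tolist(), proj(c,[np.r_[O+M@[x,0],z] for x in (.07,-.07)]).round(1).tolist())
print('rowprofile y=200 x195..285',list(g[200,195:285]))
print('slide front edge home px',proj(c,[np.r_[O+M@[0,.03],.032]]).round(1),'rear',proj(c,[np.r_[O+M@[0.03,.158],.032]]).round(1))
w=load('w6'); J=np.radians(-5.4); Jm=np.array([[np.cos(J),-np.sin(J)],[np.sin(J),np.cos(J)]]); JO=np.array([.524,-.2173])+Jm@[-.0012,0]
print('seated tail/side px pred',proj(w,[np.r_[JO+Jm@q,.034] for q in ([-.07,0],[-.03,.0225],[-.03,-.0225])]).round(1).tolist()); gw=cv2.cvtColor(w['color'],cv2.COLOR_RGB2GRAY).astype(int); print(list(gw[258:280,320]),list(gw[215,284:296]),list(gw[215,342:354]))
E
```

```text
0.056 [[210.7, 196.6], [262.4, 196.2]] [[231.7, 112.7], [241.1, 272.1]]
0.076 [[204.6, 200.9], [259.2, 200.4]] [[226.5, 112.1], [236.9, 280.3]]
rowprofile y=200 x195..285 [np.int64(85), np.int64(84), np.int64(86), np.int64(83), np.int64(81), np.int64(80), np.int64(85), np.int64(84), np.int64(82), np.int64(82), np.int64(82), np.int64(80), np.int64(80), np.int64(83), np.int64(83), np.int64(74), np.int64(60), np.int64(92), np.int64(111), np.int64(111), np.int64(112), np.int64(111), np.int64(104), np.int64(102), np.int64(101), np.int64(100), np.int64(105), np.int64(111), np.int64(113), np.int64(112), np.int64(112), np.int64(111), np.int64(110), np.int64(113), np.int64(109), np.int64(108), np.int64(109), np.int64(112), np.int64(113), np.int64(114), np.int64(116), np.int64(111), np.int64(109), np.int64(106), np.int64(105), np.int64(101), np.int64(100), np.int64(104), np.int64(105), np.int64(106), np.int64(110), np.int64(108), np.int64(110), np.int64(112), np.int64(107), np.int64(110), np.int64(106), np.int64(98), np.int64(94), np.int64(95), np.int64(99), np.int64(105), np.int64(111), np.in
[... 524 characters left out ...]
225.2]]
[np.int64(183), np.int64(184), np.int64(183), np.int64(179), np.int64(176), np.int64(179), np.int64(182), np.int64(185), np.int64(185), np.int64(186), np.int64(178), np.int64(177), np.int64(165), np.int64(133), np.int64(171), np.int64(191), np.int64(199), np.int64(198), np.int64(196), np.int64(192), np.int64(192), np.int64(193)] [np.int64(112), np.int64(113), np.int64(109), np.int64(112), np.int64(109), np.int64(109), np.int64(105), np.int64(112), np.int64(114), np.int64(113), np.int64(114), np.int64(112)] [np.int64(112), np.int64(114), np.int64(110), np.int64(109), np.int64(111), np.int64(103), np.int64(111), np.int64(116), np.int64(116), np.int64(115), np.int64(116), np.int64(114)]
```

```bash
python3 -c "
from bench import *
print(close_job())"
```

```text
the job is handed in; nothing more can be done
None
```

I loaded the blank and handed the job in at about 20 s; the hand-in gave no verdict, but the pictures and forces show the blank flat in the pocket under the plate, the button shut across it, the slide home and the other two blanks stacked on the magazine's base.

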